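# Tighten a tube's screw cap, then hold it pressed on the vortex mixer

## Task

Screw the loose cap of the tall tube tight (clockwise, to its stop) while the tube stands locked in its rack pocket, then lift the tube out and press it, upright, foot down, into the dish of the vortex mixer's sprung head so that the head sinks about halfway, 8 mm of its 16 mm travel. Keep hold of the tube and finish while still pressing: do not let go, and press only with the tube. Leave the two short tubes, the dropper bottle, the specimen pot and the bench timer where they are.

Things in the scene. Friction and masses are not known exactly. Their poses are not given: they have to be found in the camera images.
- screw_tube: The tall clear tube in the rack: round, 25 mm diameter, 104 mm tall with its white screw cap (34 mm diameter, 26 mm tall, the top part), loose, about 75 g. Foot: 12 mm high, 26 mm square. Origin: centre of the foot's underside; z up the tube. Starts sunk 26 mm in one of the three rack pockets, which keep it from turning; lifts straight out; may be carried by the cap.
- tube_cap (a joint): Turn of the tall tube's screw cap, rad: grows clockwise seen from above; 1.4 is the hard stop (tight); starts loose at 0.2 to 0.7. The cap stays on, does not rise or sink, stays where it is left (friction 0.03 N m). A raised rib on the cap's top and side lines up with the small lug on the collar under the cap when tight.
- tube_top (a point): Centre of the top of the tall tube's cap, 104 mm above the tube's origin.
- rack: Black locking rack, fixed to the bench, 74 x 220 x 40 mm (skirt plate 86 x 232 x 6 mm). Origin: centre of the underside; y along the row. Pocket centres at y = -72, 0, 72 mm; pockets 28 mm square, 26 mm deep (floor 14 mm up). One tall and two short tubes stand in them, in any order.
- short_tube_0: A short tube of the same make, 60 mm tall, white cap 34 mm in diameter, in another pocket (its top 74 mm above the bench); stays there. Origin: centre of the underside of its foot.
- short_tube_1: The other short tube, the same in every way.
- mixer: Off-white vortex mixer, 166 x 115 mm, fixed to the bench; front with the knob towards -x of its frame; body top 76 mm up. Origin: centre of the underside. Its sprung head stands on top. Mixer and rack may stand either way round, left or right.
- head_dish (a point): Centre of the dish floor of the mixer's sprung head, moving with it: a round black rubber platform 74 mm in diameter, its flat floor 64 mm in diameter inside a rim 7 mm high. 120 mm above the bench when not pressed. z up.
- dropper: Amber dropper bottle with black bulb, 34 mm diameter, 107 mm tall, standing loose on the bench; origin: centre of its underside. Bystander.
- pot: Specimen pot with white lid, 50 mm diameter, 64 mm tall, standing loose; origin: centre of its underside. Bystander.
- bench_timer: Flat grey-white bench timer, 68 x 62 x 18 mm, lying loose on the bench; origin: centre of its underside. Bystander.
- mix_head (a joint): How far the sprung head is pressed down, m: 0 at rest, 0.016 bottomed; it slides straight down and springs back when let go. The spring needs about 3 N to start, 7.8 N at 8 mm and 12.6 N at the bottom (600 N/m).
Mind the look-alikes: they are no part of the job. What is shaped like the screw_tube but blue or red is not meant.

How it is judged (in metres and radians):
On the way, in this order (a step that is already met when the one before it is completed fails the run):
1. the tall tube's cap is screwed tight while the tube stands in its rack pocket (value of joint tube_cap above 1.28 rad and z of screw_tube in the frame of rack between 0.008 and 0.018 m and angle between screw_tube's own z axis and vertical below 0.12 rad), for 0.2 s.
2. the tall tube is lifted clear of the rack, cap still tight (value of joint tube_cap above 1.28 rad and z of screw_tube in the frame of rack above 0.05 m), for 0.1 s.
3. the tube's foot presses the mixer head about halfway down (value of joint mix_head between 0.004 and 0.012 m and contact force between screw_tube and mixer above 2.5 N and contact force between each of the arm, the fingers and mixer below 0.5 N and contact force between the fingers and screw_tube above 2 N and angle between screw_tube's own z axis and vertical below 0.15 rad and horizontal distance between screw_tube and head_dish below 0.018 m and z of screw_tube in the frame of head_dish between -0.004 and 0.004 m and value of joint tube_cap above 1.28 rad), for 0.3 s.
At the end, for the whole second after the job is handed in: The gripper still holds the tall tube (cap tight, beyond 1.28 rad) and presses it, within 0.15 rad of upright, foot flat on the dish floor and within 18 mm of its centre, so that the head stays 4 to 12 mm down for the whole last second; the robot itself does not touch the head (all of step 3); the arm keeps its last pose, push and grip.
It fails at once if a short tube is lifted, tipped or pulled from its pocket (distance of short_tube_0 from where it was at the start of the episode above 0.02 m or angle between short_tube_0's own z axis and vertical above 0.4 rad).
It fails at once if a short tube is lifted, tipped or pulled from its pocket (distance of short_tube_1 from where it was at the start of the episode above 0.02 m or angle between short_tube_1's own z axis and vertical above 0.4 rad).
It fails at once if the dropper bottle is pushed away or knocked over (distance of dropper from where it was at the start of the episode above 0.03 m or angle between dropper's own z axis and vertical above 0.4 rad).
It fails at once if the specimen pot is pushed away or knocked over (distance of pot from where it was at the start of the episode above 0.03 m or angle between pot's own z axis and vertical above 0.4 rad).
It fails at once if the bench timer is pushed away or knocked over (distance of bench_timer from where it was at the start of the episode above 0.03 m or angle between bench_timer's own z axis and vertical above 0.4 rad).
It also fails if it takes over 43 s, if anything falls off the work surface, if the arm or the gripper's body presses on something with over 40 N, if the wrist force passes 120 N, or if a joint passes its speed limit or range.

## Robot

A 7-joint arm with a two-finger parallel gripper is mounted at the origin on a cart in front of the work surface, level with it; the furniture and walls round the work are solid. World frame = base frame: x ahead of the robot, y to its left, z up, the work surface at z = 0. Lengths are in m, angles in degrees, forces in N, time in s.
With the tool pointing down it reaches from about 0.425 to 1.025 m from the base axis. Payload 9.4 kg.
Tool frame: the origin (TCP) lies on the centre line of the jaws, within the pads' length; the fingertips stand 17 mm ahead of it and the grasp point (between the pads) lies 2 mm behind it; z points along the fingers, y is the line along which they close (so a half turn about z gives the same grasp; the last joint's range is limited). The gripper opens to 93 mm and grips with 3 to 60 N. Pads are 15 mm wide; open, the fingers measure 128 mm over their backs; the gripper's body (75 mm by 188 mm) begins 65 mm behind the grasp point.
Start: joints at [-4.395, 34.337, -0.143, 91.639, 0.103, 54.024, -4.572], TCP at [0.725, -0, 0.236] pointing down, gripper open.
Joint ranges: [-147.43, 147.43], [-19.82, 112.94], [-74.19, 73.91], [6.32, 146.72], [-59.91, 239.91], [6.04, 106.73], [-150.56, 150.56]. Speed limits (degrees/s): [127.2, 127.2, 172.46, 172.46, 180, 180, 180].

## Interface

Orientations are given as a 3x3 rotation matrix whose columns are the frame's x, y, z axes.
In Python, from workcell import state, read_camera, finish_job, spot_in, pinpoint gives the robot as it stands.
- The arm moves only by the shell command python3 -m jog 'ROWS' [OPENING]. ROWS is text: rows parted by semicolons, each of 6 numbers parted by spaces: the shift along the world's x, y, z scaled (see below), then the turn, a rotation vector about the world's x, y, z scaled (see below). A call has 1 to 20 rows; each row is the pose to reach, as a shift and turn from the pose commanded when the call began, turning the shorter way round; what a row does not reach only later rows make up. The controller multiplies each number of a shift by 0.12 m and each number of a turn by pi rad. A row lasts 1/10 s, in which the tool goes at most 50 mm and 8.59 degrees, less where a joint would pass 70% of its speed; a pose out of reach is approached as far as the arm can. A call with a number of a shift or a turn outside -1 to 1 is refused whole. A call with a gripper value outside its range is refused whole. OPENING is the finger opening in mm, from 0 to 93, set as the call begins (- or left out, the last holds). The fingers move at their own pace and stop on an object; the grip force is fixed at half the most. Time passes only in rows, so rows that repeat a pose let the fingers close. It gives the time, the measured TCP pose, the force, the opening and the grip force at its end, in the units of the state.
- state(): the state, without advancing time (a new reading comes with each control period).
- read_camera(name): name is "scene" or "side" or "wrist"; returns a dict with "color" (480x640x3 uint8, red, green, blue), "z_map" (480x640 float32, m along the optical axis (not along the pixel's ray), 0 where there is no reading), "fx", "fy", "cx", "cy" (pixels), "camera_from_world" (4x4, takes a point from world to camera coordinates). Camera axes: x right, y down, z forward; pixel columns grow to the right and rows downward; lengths in m; the calibration is good to about 2 mm. The wrist camera is an equidistant fisheye: a pixel r from the principal point sees the ray r / f radians off the axis. A picture is of the moment at which its call begins.
- finish_job(): hands the job in; it is judged then, once.
Trained networks look in the newest picture that a camera, given by its name, has taken for a name from the list of things; names that differ only in an ending like _2 or _b are one class to them, and where a whole thing is asked for, a point or a joint stands for the part that bears it (a point fixed in the world has none). Each returns a list of dicts, best first, with "confidence" (0 to 1); they miss things now and then, are a little off and sometimes report something else, mostly with a low value. They report only what shows in the picture. A call takes as long as a camera call. They do not tell look-alikes from the thing itself.
- spot_in(name, camera): "extent" ([left, top, right, bottom] in pixels, round what is visible of it).
- pinpoint(name, camera): "pixel" ([row, column] in pixels: a listed point, or the origin of a listed thing).
The state is a dict: "t": time; "q": joint angles; "joint_velocities": joint speeds; "joint_torque": joint torques, N m; "eef_pos": TCP position; "tcp_rot": TCP orientation; "ft_force": force on the tool from outside, world axes, zero at the start; "torque": the same for the moment, N m; "gripper_width": finger opening in m; "grip_force": force on a finger pad.
Only numpy, scipy, OpenCV 4.12 (cv2) and the standard library are available. Lean on these libraries where they do the work, as an engineer would, in place of code of your own. Each camera call takes 0.05 s, during which the arm holds its last target. There are 200 camera calls.

## Working session

There is one attempt and no reset: what is moved stays moved. The work goes in short steps, Python scripts to look and compute and a shell command to move; the robot and the scene stay as the last step left them, time stands still between calls to the robot, and variables do not carry over. Pictures are saved under pics/ and viewed, at most 10 in all, crops included, and the job is handed in when it is done.

```bash
mkdir -p pics
cat > h.py <<'E'
import numpy as np, cv2
from workcell import state, read_camera, finish_job, spot_in, pinpoint
def cloud(c):
    z=c["z_map"].astype(float); v,u=np.mgrid[:480,:640]
    P=np.stack([(u-c["cx"])/c["fx"]*z,(v-c["cy"])/c["fy"]*z,z],-1)
    T=np.linalg.inv(c["camera_from_world"])
    W=P@T[:3,:3].T+T[:3,3]; W[z==0]=np.nan
    return W
def save(c,n): cv2.imwrite("pics/"+n,c["color"][:,:,::-1])
E
python3 - <<'E'
from h import *
for n in("scene","side"):
    c=read_camera(n); save(c,n+".png"); W=cloud(c); np.save(n+".npy",W)
    print(n,np.linalg.inv(c["camera_from_world"])[:3,3].round(2))
    for o in("screw_tube","tube_top","rack","short_tube_0","mixer","head_dish","dropper","pot","bench_timer"):
        for d in pinpoint(o,n)[:2]:
            r,k=map(int,d["pixel"]); print(o,d["confidence"],(r,k),W[min(r,479),min(k,639)].round(3))
E
```

```text
scene [-0.17  0.54  0.96]
screw_tube 0.73 (305, 354) [0.399 0.037 0.018]
screw_tube 0.67 (286, 392) [ 0.394 -0.068  0.012]
tube_top 0.89 (195, 333) [ 0.643 -0.092  0.099]
tube_top 0.88 (244, 431) [ 0.378 -0.157  0.104]
rack 0.84 (249, 367) [ 0.494 -0.077  0.043]
short_tube_0 0.78 (251, 366) [ 0.492 -0.073  0.041]
short_tube_0 0.57 (234, 387) [ 0.507 -0.151  0.038]
mixer 0.78 (294, 274) [0.493 0.179 0.066]
mixer 0.34 (248, 368) [ 0.498 -0.084  0.039]
head_dish 0.83 (253, 267) [0.555 0.151 0.121]
head_dish 0.71 (232, 387) [ 0.511 -0.154  0.04 ]
dropper 0.61 (220, 298) [ 0.699 -0.025  0.013]
pot 0.63 (244, 256) [0.587 0.158 0.127]
bench_timer 0.75 (202, 341) [ 0.689 -0.155  0.013]
side [ 0.27 -0.74  0.71]
screw_tube 0.81 (296, 317) [ 0.502 -0.06   0.04 ]
screw_tube 0.77 (301, 390) [ 0.628 -0.091  0.013]
tube_top 0.98 (257, 394) [ 0.635 -0.08   0.103]
tube_top 0.9 (324, 259) [ 0.379 -0.151  0.104]
rack 0.35 (249, 313) [ 0.509 -0.026  0.117]
short_tube_0 0.83 (345, 363) [ 0.532 -0.19   0.038]
short_tube_0 0.61 (321, 335) [ 0.509 -0.127  0.04 ]
mixer 0.71 (243, 303) [0.53  0.098 0.034]
mixer 0.45 (234, 379) [0.687 0.085 0.022]
head_dish 0.8 (189, 305) [0.557 0.157 0.117]
dropper 0.59 (279, 416) [ 0.704 -0.046  0.004]
pot 0.94 (239, 379) [0.687 0.084 0.01 ]
bench_timer 0.91 (323, 447) [ 0.693 -0.176  0.015]
```

View pics/scene.png

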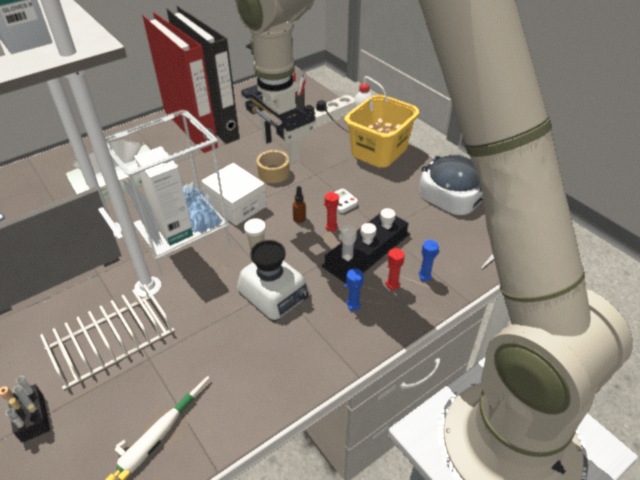

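View pics/side.png

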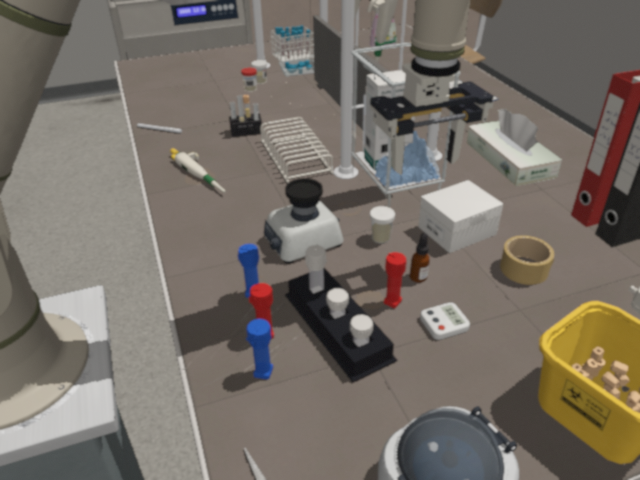

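Run:
```python
from h import *
W=np.concatenate([np.load(n+".npy").reshape(-1,3) for n in("scene","side")]); 
S=[np.load(n+".npy").reshape(-1,3) for n in("scene","side")]
def sel(P,c,r,z0,z1):
    m=(np.hypot(P[:,0]-c[0],P[:,1]-c[1])<r)&(P[:,2]>z0)&(P[:,2]<z1); return P[m]
for P in S:
    m=(P[:,0]>.44)&(P[:,0]<.58)&(P[:,1]>-.3)&(P[:,1]<.04)&(P[:,2]>.034)&(P[:,2]<.045)
    print("rack",m.sum(),cv2.minAreaRect(P[m][:,:2].astype(np.float32)),np.median(P[m][:,2]))
    for z in((.066,.08),(.095,.112),(.112,.125)):
        m=(P[:,0]>.44)&(P[:,0]<.58)&(P[:,1]>-.3)&(P[:,1]<.04)&(P[:,2]>z[0])&(P[:,2]<z[1])
        Q=P[m]; 
        if len(Q):
            lab=cv2.partition if 0 else None
            print(z,len(Q),Q.mean(0).round(4),Q.min(0).round(3),Q.max(0).round(3))
    Q=sel(P,(.556,.155),.06,.105,.135)
    print("head",len(Q),Q.mean(0).round(4),Q.min(0).round(3),Q.max(0).round(3),cv2.minEnclosingCircle(Q[Q[:,2]>.122][:,:2].astype(np.float32)))
    F=sel(P,(.556,.155),.025,.11,.126);print("floor",F.mean(0).round(4))
```

```text
rack 1523 ((0.5224402546882629, -0.10287825018167496), (0.07792721688747406, 0.22741356492042542), 9.267931938171387) 0.03917967121440025
(0.066, 0.08) 324 [ 0.5233 -0.1208  0.0724] [ 0.496 -0.193  0.066] [ 0.551 -0.019  0.08 ]
(0.095, 0.112) 93 [ 0.5018 -0.0245  0.104 ] [ 0.491 -0.048  0.095] [ 0.522 -0.013  0.112]
(0.112, 0.125) 146 [ 0.5088 -0.0306  0.1172] [ 0.49  -0.05   0.112] [ 0.529 -0.014  0.123]
head 808 [0.5517 0.1516 0.1212] [0.515 0.114 0.105] [0.589 0.188 0.13 ] ((0.5513877272605896, 0.15108108520507812), 0.03851310908794403)
floor [0.556  0.1552 0.1196]
rack 3125 ((0.5229511260986328, -0.10258225351572037), (0.07641981542110443, 0.22427275776863098), 9.794279098510742) 0.038723945935487
(0.066, 0.08) 697 [ 0.5258 -0.1307  0.072 ] [ 0.498 -0.192  0.066] [ 0.552 -0.03   0.08 ]
(0.095, 0.112) 155 [ 0.506  -0.044   0.1035] [ 0.493 -0.051  0.095] [ 0.525 -0.025  0.112]
(0.112, 0.125) 239 [ 0.5099 -0.0343  0.1161] [ 0.493 -0.051  0.112] [ 0.527 -0.015  0.121]
head 810 [0.5513 0.1491 0.1199] [0.515 0.112 0.105] [0.588 0.189 0.128] ((0.552514910697937, 0.15104305744171143), 0.03969819098711014)
floor [0.5564 0.155  0.1186]
```

```bash
python3 -m jog '-0.42 0 0 0 0 0;-0.84 0 0 0 0 0;-1 -0.27 0 0 0 0;-1 -0.27 0 0 0 0;-1 -0.27 0 0 0 0'
python3 - <<'E'
from h import *
s=state(); print(s["eef_pos"],np.round(s["tcp_rot"],3),s["q"])
c=read_camera("wrist"); save(c,"w1.png"); print(c["fx"],c["cx"],c["cy"],np.linalg.inv(c["camera_from_world"]).round(3))
E
```

```text
t: 1.5
eef_pos: [0.6051, -0.0332, 0.2362]
tcp_rot: [[0.002, 1.0, 0.001], [1.0, -0.002, -0.0], [-0.0, 0.001, -1.0]]
ft_force: [0.2, -0.2, -0.4]
gripper_width: 0.093
grip_force: 0.0
[ 0.60514262 -0.03318715  0.2362453 ] [[ 0.002  1.     0.001]
 [ 1.    -0.002 -0.   ]
 [-0.     0.001 -1.   ]] [ -1.85116241  26.04226539  -0.54337058 107.76945637   0.34726895
  46.12318922  -2.67224933]
371.64829954431775 320.97398219641883 240.43736241679085 [[ 1.    -0.003  0.     0.605]
 [-0.003 -0.97  -0.245  0.033]
 [ 0.001  0.245 -0.97   0.385]
 [ 0.     0.     0.     1.   ]]
```

View pics/w1.png

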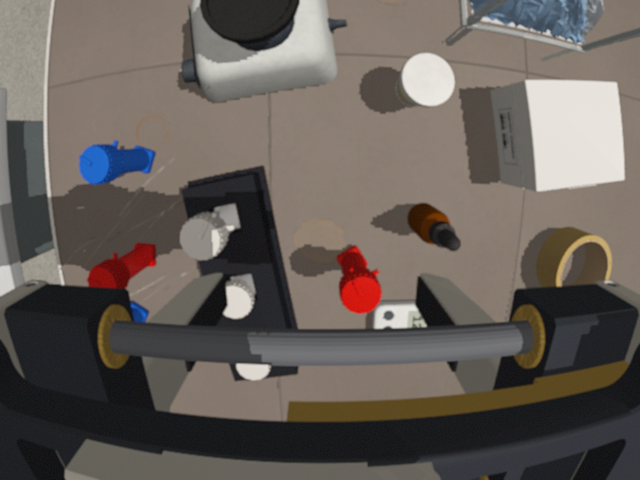

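```bash
python3 -m jog '-0.3 -0.2 -0.2 0 0 0;-0.6 -0.4 -0.4 0 0 0;-0.78 -0.56 -0.55 0 0 0;-0.78 -0.56 -0.55 0 0 0;-0.78 -0.56 -0.55 0 0 0'
python3 - <<'E'
from h import *
c=read_camera("wrist"); T=c["camera_from_world"]
def px(p):
    q=T[:3,:3]@p+T[:3,3]; th=np.arctan2(np.hypot(q[0],q[1]),q[2]); return c["cx"]+c["fx"]*th*q[0]/np.hypot(q[0],q[1]), c["cy"]+c["fy"]*th*q[1]/np.hypot(q[0],q[1])
u,v=px(np.array([.511,-.032,.118])); print(u,v); u,v=int(u),int(v)
x0,y0=max(u-80,0),max(v-60,0); print(x0,y0)
I=c["color"][y0:y0+120,x0:x0+160,::-1]
cv2.imwrite("pics/w2.png",cv2.resize(I,None,fx=5,fy=5,interpolation=cv2.INTER_CUBIC))
E
```

```text
t: 2.05
eef_pos: [0.5125, -0.0992, 0.1694]
tcp_rot: [[-0.0, 1.0, 0.0], [1.0, 0.0, 0.0], [0.0, 0.0, -1.0]]
ft_force: [0.3, 1.1, 0.4]
gripper_width: 0.093
grip_force: 0.0
317.8543314808321 146.84173182268228
237 86
```

View pics/w2.png

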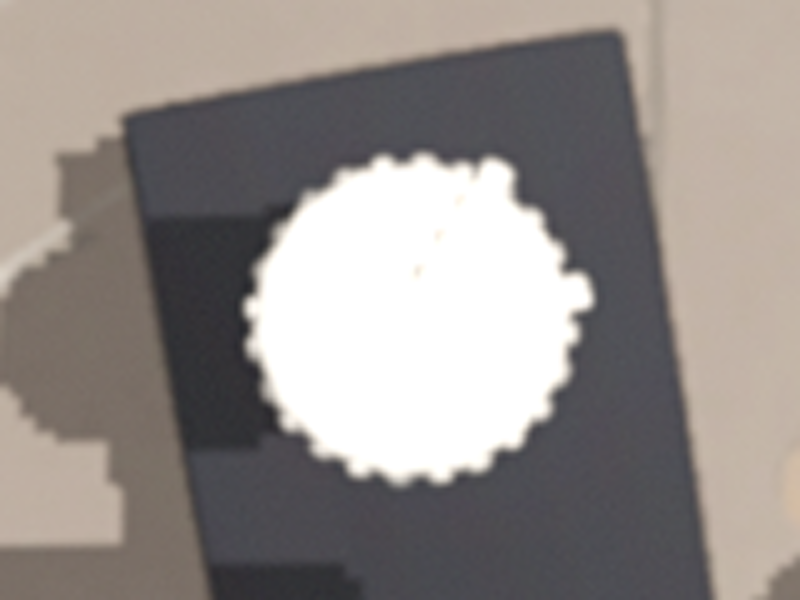

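The cap is centred near (415,320). Its rib is at (495,180), about 60°, and the collar lug is at (580,292), about 10°, so roughly 50° clockwise remains. I'll grip away from the rib.

```bash
python3 -m jog '0 0.28 0 0 0 -0.045;0 0.55 0 0 0 -0.09;0 0.55 0 0 0 -0.111;0 0.55 0 0 0 -0.111;0 0.55 -0.2 0 0 -0.111;0 0.55 -0.4 0 0 -0.111;0 0.55 -0.5 0 0 -0.111;0 0.55 -0.5 0 0 -0.111;0 0.55 -0.5 0 0 -0.111' && python3 -m jog '0 0 0 0 0 0;0 0 0 0 0 0;0 0 0 0 0 0;0 0 0 0 0 0;0 0 0 0 0 0;0 0 0 0 0 0;0 0 0 0 0 0;0 0 0 0 0 0' 0
```

```text
t: 3.0
eef_pos: [0.5119, -0.0338, 0.11]
tcp_rot: [[0.341, 0.94, 0.0], [0.94, -0.341, -0.0], [0.0, 0.0, -1.0]]
ft_force: [-0.4, -0.2, 0.6]
gripper_width: 0.093
grip_force: 0.0
t: 3.8
eef_pos: [0.5113, -0.0336, 0.1096]
tcp_rot: [[0.342, 0.94, -0.0], [0.94, -0.342, -0.0], [-0.0, -0.0, -1.0]]
ft_force: [-0.8, 0.0, 0.5]
gripper_width: 0.0338
grip_force: 15.0
```

```bash
python3 -m jog '0 0 0 0 0 -0.03;0 0 0 0 0 -0.06;0 0 0 0 0 -0.09;0 0 0 0 0 -0.12;0 0 0 0 0 -0.15;0 0 0 0 0 -0.18;0 0 0 0 0 -0.21;0 0 0 0 0 -0.24;0 0 0 0 0 -0.26;0 0 0 0 0 -0.26' 0; python3 -c "
from h import *
print(state()['torque'])"; python3 -m jog '0 0 0 0 0 -0.015;0 0 0 0 0 -0.03;0 0 0 0 0 -0.03;0 0 0 0 0 -0.03';python3 -c "
from h import *
print(state()['torque'])"
```

```text
t: 4.8
eef_pos: [0.511, -0.0332, 0.1096]
tcp_rot: [[0.919, 0.394, -0.001], [0.394, -0.919, 0.0], [-0.001, -0.001, -1.0]]
ft_force: [-1.3, 1.0, 2.8]
gripper_width: 0.033
grip_force: 30.0
[0.32600668 0.37248189 0.02228154]
t: 5.2
eef_pos: [0.5113, -0.0335, 0.1096]
tcp_rot: [[0.952, 0.307, -0.0], [0.307, -0.952, 0.0], [-0.0, -0.0, -1.0]]
ft_force: [-1.7, 2.2, 3.6]
gripper_width: 0.0332
grip_force: 30.0
[ 0.73369926  0.5677861  -0.00091619]
```

```bash
python3 -m jog '0 0 0 0 0 -0.02;0 0 0 0 0 -0.04;0 0 0 0 0 -0.04'
python3 - <<'E'
from h import *
print(state()['torque'])
c=read_camera("wrist"); I=c["color"][100:380,160:480,::-1]
cv2.imwrite("pics/w3.png",cv2.resize(I,None,fx=2,fy=2,interpolation=cv2.INTER_CUBIC))
print(state()['torque'])
E
```

```text
t: 5.5
eef_pos: [0.5109, -0.0333, 0.1096]
tcp_rot: [[0.983, 0.185, -0.001], [0.185, -0.983, 0.0], [-0.001, -0.001, -1.0]]
ft_force: [-2.4, 3.2, 6.0]
gripper_width: 0.0332
grip_force: 30.0
[0.78683778 0.8862094  0.48380235]
[0.72639299 0.8391646  0.41584529]
```

View pics/w3.png

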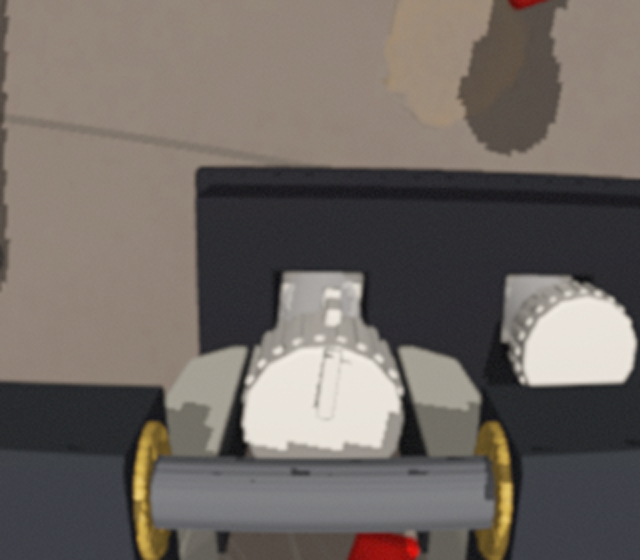

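The rib at (333,375) lines up with the lug at (333,300), and the moment has risen, so the cap is tight. Lifting next.

```bash
python3 -m jog '0 0 0 0 0 0;0 0 0.08 0 0 0;0 0 0.16 0 0 0;0 0 0.24 0 0 0;0 0 0.4 0 0 0;0 0 0.6 0 0 0;0 0 0.8 0 0 0;0 0 1 0 0 0;0 0 1 0 0 0;0 0 1 0 0 0' && python3 -m jog '0.1 0.25 0.15 0 0 0;0.2 0.5 0.15 0 0 0;0.3 0.75 0.15 0 0 0;0.34 1 0.15 0 0 0;0.34 1 0.15 0 0 0' && python3 -m jog '0 0.25 0 0 0 0;0 0.5 0 0 0 0;0 0.53 0 0 0 0;0 0.53 0 0 0 0;0 0.53 0 0 0 0;0 0.53 0 0 0 0'
python3 - <<'E'
from h import *
T=None
for n in("scene","side"):
    c=read_camera(n); save(c,n+"2.png"); P=cloud(c).reshape(-1,3)
    print(spot_in("screw_tube",n)[:1])
    for z0,z1 in((.147,.16),(.17,.21),(.21,.225),(.24,.255)):
        m=(np.hypot(P[:,0]-.552,P[:,1]-.151)<.03)&(P[:,2]>z0)&(P[:,2]<z1);Q=P[m]
        if len(Q): print(n,z0,len(Q),Q.mean(0).round(4),Q.min(0).round(3),Q.max(0).round(3))
c=read_camera("side"); C=c["camera_from_world"]
q=C[:3,:3]@[.552,.151,.17]+C[:3,3]; u=int(c["fx"]*q[0]/q[2]+c["cx"]);v=int(c["fy"]*q[1]/q[2]+c["cy"])
cv2.imwrite("pics/s2.png",cv2.resize(c["color"][max(v-60,0):v+60,u-70:u+70,::-1],None,fx=4,fy=4,interpolation=cv2.INTER_CUBIC)); print(u,v)
E
```

```text
t: 6.55
eef_pos: [0.5123, -0.0339, 0.231]
tcp_rot: [[0.983, 0.184, 0.004], [0.184, -0.983, 0.0], [0.004, 0.0, -1.0]]
ft_force: [-0.1, 0.2, -1.2]
gripper_width: 0.0332
grip_force: 30.0
t: 7.05
eef_pos: [0.5527, 0.0909, 0.2464]
tcp_rot: [[0.982, 0.19, -0.001], [0.19, -0.982, 0.001], [-0.001, -0.001, -1.0]]
ft_force: [-0.2, -0.9, -1.1]
gripper_width: 0.0334
grip_force: 30.0
t: 7.65
eef_pos: [0.5522, 0.1483, 0.2476]
tcp_rot: [[0.983, 0.182, -0.0], [0.182, -0.983, -0.0], [-0.0, 0.0, -1.0]]
ft_force: [-0.4, -0.1, -0.8]
gripper_width: 0.033
grip_force: 30.0
[{'extent': [346.1, 271.3, 365.0, 310.8], 'confidence': 0.98}]
scene 0.147 34 [0.5449 0.1524 0.1561] [0.539 0.136 0.15 ] [0.561 0.163 0.16 ]
scene 0.17 176 [0.5451 0.1533 0.1904] [0.539 0.138 0.17 ] [0.56  0.162 0.21 ]
scene 0.21 53 [0.544  0.1522 0.2161] [0.539 0.14  0.21 ] [0.554 0.161 0.225]
scene 0.24 197 [0.5432 0.1531 0.2489] [0.532 0.121 0.24 ] [0.566 0.181 0.255]
[{'extent': [382.9, 254.9, 407.2, 308.3], 'confidence': 0.86}]
side 0.147 53 [0.5492 0.141  0.1561] [0.539 0.135 0.151] [0.563 0.162 0.16 ]
side 0.17 251 [0.55   0.1409 0.19  ] [0.54  0.135 0.17 ] [0.564 0.154 0.21 ]
side 0.21 87 [0.55   0.1407 0.2173] [0.539 0.135 0.21 ] [0.564 0.151 0.225]
side 0.24 143 [0.5426 0.1466 0.249 ] [0.535 0.121 0.24 ] [0.563 0.176 0.255]
302 167
```

View pics/s2.png

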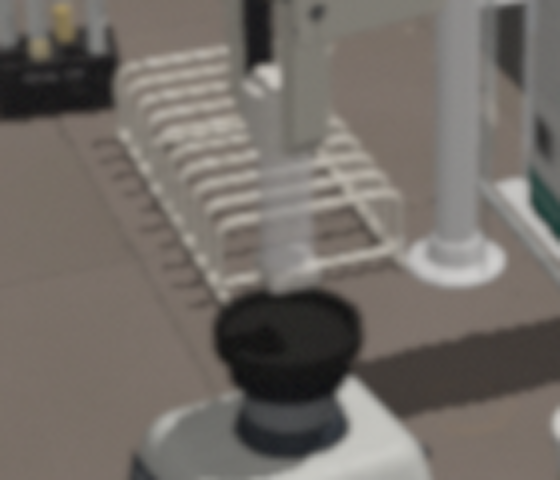

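The tube hangs upright over the dish (foot at about (285,285), dish centre about (288,330)). Pressing down in stages.

```bash
python3 -m jog '0 0.02 -0.1 0 0 0;0 0.02 -0.2 0 0 0;0 0.02 -0.23 0 0 0;0 0.02 -0.25 0 0 0;0 0.02 -0.27 0 0 0;0 0.02 -0.29 0 0 0;0 0.02 -0.31 0 0 0;0 0.02 -0.33 0 0 0;0 0.02 -0.34 0 0 0;0 0.02 -0.34 0 0 0;0 0.02 -0.34 0 0 0;0 0.02 -0.34 0 0 0'
```

```text
t: 9.1
eef_pos: [0.5526, 0.1524, 0.2076]
tcp_rot: [[0.983, 0.184, 0.001], [0.184, -0.983, 0.001], [0.001, -0.001, -1.0]]
ft_force: [-1.8, 0.1, 8.4]
gripper_width: 0.0332
grip_force: 30.0
```

Run:
```python
from h import *
f=[]
for n in("scene","side"):
    W0=np.load(n+".npy"); c=read_camera(n); W=cloud(c); f.append(state()["ft_force"][2])
    for nm,X in(("before",W0),("now",W)):
        P=X.reshape(-1,3); r=np.hypot(P[:,0]-.552,P[:,1]-.151)
        a=P[(r>.03)&(r<.036)&(P[:,2]>.1)&(P[:,2]<.135),2]; b=P[(r>.018)&(r<.028)&(P[:,2]>.1)&(P[:,2]<.13),2]
        print(n,nm,len(a),np.percentile(a,[50,80,95]).round(4),len(b),np.median(b).round(4))
    P=W.reshape(-1,3)
    for z0,z1 in((.13,.15),(.16,.18)):
        Q=P[(np.hypot(P[:,0]-.552,P[:,1]-.151)<.02)&(P[:,2]>z0)&(P[:,2]<z1)]; print(z0,Q.mean(0).round(4))
print(f)
```

```text
scene before 286 [0.1245 0.1267 0.1279] 228 0.1194
scene now 236 [0.1163 0.1186 0.12  ] 160 0.1115
0.13 [0.5454 0.1568 0.14  ]
0.16 [0.5446 0.1564 0.1698]
side before 341 [0.1224 0.1255 0.1268] 194 0.1183
side now 263 [0.1153 0.1176 0.1187] 114 0.1109
0.13 [0.5495 0.1446 0.1403]
0.16 [0.5502 0.1444 0.17  ]
[np.float64(9.600750072781217), np.float64(9.305519949412147)]
```

The head has sunk about 8 mm (floor height 0.1194 to 0.1115, rim 0.1267 to 0.1186). The tube is upright and centred, so I'm handing in.

```bash
python3 -c "
from h import *
print(finish_job())"
```

```text
the job is handed in; nothing more can be done
None
```

I screwed the cap tight in the rack, then lifted the tube out and pressed it upright into the mixer dish, with the head about 8 mm down and the tube still gripped; I've handed the job in, but no verdict came back.

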